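# Gather the loose caps in the lidded box and take off the lid

## Robot

A 7-joint arm with a two-finger parallel gripper is mounted at the origin on the work surface. World frame = base frame: x ahead of the robot, y to its left, z up, the work surface at z = 0. Lengths are in m, angles in rad, forces in N, time in s.
With the tool pointing down it reaches from about 0.4 to 0.85 m from the base axis. Payload 10.4 kg.
Tool frame: the origin (TCP) lies midway between the tips of the shut fingers; the grasp point (between the pads) lies 19 mm behind it; z points along the fingers, y is the line along which they close (so a half turn about z gives the same grasp; the last joint's range is limited). The gripper opens to 87 mm and grips with 3 to 60 N. Pads are 19 mm wide; open, the fingers measure 117 mm over their backs; the gripper's body (75 mm by 190 mm) begins 51 mm behind the grasp point.
Start: joints at [-1.135, 0.332, -0.065, 1.46, 0.022, 1.35, -0.088], TCP at [0.277, 0.56, 0.223] pointing down, gripper open.
Joint ranges: [-2.6, 2.6], [-0.5, 2.12], [-1.47, 1.34], [0.16, 2.42], [-1.27, 4.41], [0.06, 2.06], [-2.6, 2.6]. Speed limits (rad/s): [2.22, 2.22, 2.79, 2.79, 3.14, 3.14, 3.14].

## Interface

Orientations are given as a rotation vector (axis times angle).
In Python, from workcell import state, get_image, finish_job gives the robot as it stands.
- The arm moves only by the shell command python3 -m pendant 'ROWS' [FORCE]. ROWS is a JSON object of lists of equal length, an entry for each row: "offset": the shift along the tool's x, y, z in cm, a list of three; "turn": the turn, a rotation vector about the tool's x, y, z in degrees, a list of three; "hand": the finger opening in cm, from 0 to 8.7. A call has 1 to 20 rows; each row is the pose to reach, as a shift and turn from the pose commanded when the call began, along the tool's axes at that moment; what a row does not reach only later rows make up. A row lasts 1/12 s, in which the tool goes at most 41.7 mm and 7.16 degrees, less where a joint would pass 70% of its speed; a pose out of reach is approached as far as the arm can. A call with a gripper value outside its range is refused whole. The fingers move at their own pace and stop on an object; FORCE is the grip in N (left out, the last holds). Time passes only in rows, so rows that repeat a pose let the fingers close. It gives the time, the measured TCP pose, the force, the opening and the grip force at its end, in the units of the state.
- state(): the state, without advancing time (a new reading comes with each control period).
- get_image(name): name is "scene" or "top" or "wrist"; returns a dict with "image" (480x640x3 uint8, blue, green, red), "mtx" (3x3 intrinsics, pixels), "world_from_camera" (4x4, takes a point from camera to world coordinates). Camera axes: x right, y up, looking along -z (the intrinsics and any distortion apply to the point x, -y, -z); pixel columns grow to the right and rows downward; lengths in m; the calibration is good to about 2 mm. The wrist camera is an equidistant fisheye: a pixel r from the principal point sees the ray r / f radians off the axis. A picture is of the moment at which its call begins. There is no depth.
- finish_job(): hands the job in; it is judged then, once.
The state is a dict: "time": time; "joint_positions": joint angles; "dq": joint speeds; "effort": joint torques, N m; "eef_pos": TCP position; "ee_rot": TCP orientation; "contact_force": force on the tool from outside, world axes, zero at the start; "wrist_torque": the same for the moment, N m; "finger_gap": opening from 0.0 (shut) to 1.0 (fully open); "grip_force": force on a finger pad.
Only numpy, scipy, OpenCV 4.12 (cv2) and the standard library are available. Lean on these libraries where they do the work, as an engineer would, in place of code of your own. Each camera call takes 0.05 s, during which the arm holds its last target. There are 200 camera calls.

## Task

With its clear lid still on, pick up the steel box and tip it so that all three black bottle caps inside slide up against the end that has the tab, then stand the box flat on the bench again. Then lift off the lid and lay it, handle up, on the middle of the grey rubber mat, leaving the caps gathered at the tab end. Do not drop the box or the lid, and leave the other things on the bench where they are.

Things in the scene. Friction and masses are not known exactly. Their poses are not given: they have to be found in the camera images.
- box: polished steel box, open on top, 190 mm long (x), 60 wide (y), 32 high, walls 4, floor 3 mm, inside 182 x 52 mm, 0.3 kg. Origin: centre of the underside. A flat tab marks its +x end. Stands at any yaw, left or right of the robot, the mat on the other side. Can be pinched across its width at the middle, on the bare upright side walls.
- box_tab (a point): middle of the tab at the box's +x end: a steel tongue 4 mm thick and 34 mm wide that sticks out 24 mm, its middle 22 mm above the underside and 107 mm from the box's centre; marks the end at which to gather the caps
- box_mouth (a point): centre of the box's open top, 32 mm above its underside; the lid's origin lies here while the lid is on
- lid: loose clear plastic lid, 0.09 kg: plate 186 x 57 x 4 mm on the box's rim, narrower than the box; a 6 mm deep rim below (179 x 49 mm) drops in with 1.5 mm play, so it stays on by its weight at tilts up to 40 degrees but not tipped far over. Origin: centre of the plate's underside, x along it, z up. On the mat it stands on the lower rim, origin 6 mm above the mat's top
- lid_handle (a point): middle of the lid's handle: an upright grey bar 60 mm long (along the lid's x), 12 mm thick (y), 20 mm high, standing on the plate; this point is 14 mm above the lid's origin (10 mm above the plate's top; handle top 24 mm above the origin)
- cap1: black screw cap, a disc 32 mm across and 16 mm high, 18 g, loose on the box's floor. Origin: centre of its underside (3 mm above the box's underside). The three are alike. The three start spread from the tabless (-x) end to a little past the middle; slides when the box is tilted past 11 to 17 degrees (friction varies), stays put when level
- cap2: black screw cap, a disc 32 mm across and 16 mm high, 18 g, loose on the box's floor. Origin: centre of its underside (3 mm above the box's underside). The three are alike. The three start spread from the tabless (-x) end to a little past the middle; slides when the box is tilted past 11 to 17 degrees (friction varies), stays put when level
- cap3: black screw cap, a disc 32 mm across and 16 mm high, 18 g, loose on the box's floor. Origin: centre of its underside (3 mm above the box's underside). The three are alike. The three start spread from the tabless (-x) end to a little past the middle; slides when the box is tilted past 11 to 17 degrees (friction varies), stays put when level
- mat: grey rubber mat fixed to the bench, 220 mm (x) by 180 mm (y), 4 mm thick. Origin: centre of its underside; the place for the lid
- bottle: amber bottle, 60 mm across, 115 mm tall, standing between the box's area and the mat's; to be left alone
- beaker: glass beaker, 60 mm across, 75 mm tall, standing beyond the bottle; to be left alone
- rack: white tube rack, 70 x 210 mm, about 90 mm tall, at the far edge; to be left alone
- jar: white jar, 76 mm across, 100 mm tall, at the far edge; to be left alone
- carton: cardboard carton, 120 x 230 x 80 mm, on the right; to be left alone
- petri: stack of petri dishes, 92 mm across, 58 mm tall, on the left; to be left alone
Things that resemble listed ones, but are neither listed nor needed, are in the scene too. What is shaped like the box but purple is not meant.

How it is judged:
On the way, in this order (a step that is already met when the one before it is completed fails the run):
1. the box is tilted with its lid on, and all three caps lie gathered at the tab end (angle between box's own z axis and vertical above 0.2 rad and distance between lid and box_mouth below 0.006 m and x of each of cap1, cap2, cap3 in the frame of box above 0.003 m and x of any of cap1, cap2, cap3 in the frame of box above 0.06 m), for 0.2 s.
2. the box stands flat on the bench again, the lid still on, the caps still at the tab end (height (world z) of box between -0.003 and 0.004 m and angle between box's own z axis and vertical below 0.05 rad and distance between lid and box_mouth below 0.006 m and x of each of cap1, cap2, cap3 in the frame of box above 0.003 m and x of any of cap1, cap2, cap3 in the frame of box above 0.06 m), for 0.2 s.
3. the lid lies flat, handle up, on the middle of the mat (x of lid in the frame of mat between -0.06 and 0.06 m and y of lid in the frame of mat between -0.06 and 0.06 m and z of lid in the frame of mat between 0.006 and 0.014 m and angle between lid's own z axis and vertical below 0.08 rad and height (world z) of box between -0.003 and 0.004 m and angle between box's own z axis and vertical below 0.05 rad and x of each of cap1, cap2, cap3 in the frame of box above 0.003 m and x of any of cap1, cap2, cap3 in the frame of box above 0.06 m), for 0.2 s.
At the end, for the whole second after the job is handed in: Box flat on the bench (4 mm, 3 degrees), at rest. All three caps on its floor, centres at least 3 mm into the tab half (a row against the end reaches 11 mm), at least one centre over 60 mm from the middle. Lid flat, handle up, on the mat, centre within 60 mm of the mat's along each side (all of step 3 and z of cap1 in the frame of box between -0.002 and 0.016 m and x of each of cap1, cap2, cap3 in the frame of box below 0.092 m and y of cap1 in the frame of box between -0.028 and 0.028 m and z of cap2 in the frame of box between -0.002 and 0.016 m and y of cap2 in the frame of box between -0.028 and 0.028 m and z of cap3 in the frame of box between -0.002 and 0.016 m and y of cap3 in the frame of box between -0.028 and 0.028 m and linear speed of each of box, lid, cap1, cap2, cap3 below 0.02 m/s); the robot touches nothing.
It fails at once if the lid comes off the box (more than 15 mm out of place) while the caps are not gathered at the tab end (distance between lid and box_mouth above 0.015 m and not (x of each of cap1, cap2, cap3 in the frame of box above 0.003 m and x of any of cap1, cap2, cap3 in the frame of box above 0.06 m)).
It fails at once if the lid is dropped or flung (off the box, not held, faster than 0.6 m/s) (distance between lid and box_mouth above 0.015 m and contact force between the fingers and lid below 0.1 N and linear speed of lid above 0.6 m/s).
It fails at once if the box is dropped or flung (not held, faster than 0.6 m/s) (contact force between the fingers and box below 0.1 N and linear speed of box above 0.6 m/s).
It fails at once if another thing on the bench is moved more than 40 mm or knocked over (distance of any of bottle, beaker, rack, jar, carton, petri from where it was at the start of the episode above 0.04 m or angle between any of bottle, beaker, rack, jar, carton, petri's own z axis and vertical above 0.5 rad).
It also fails if it takes over 64 s, if anything falls off the work surface, if the arm or the gripper's body presses on something with over 40 N, if the wrist force passes 120 N, or if a joint passes its speed limit or range.

## Working session

There is one attempt and no reset: what is moved stays moved. The work goes in short steps, Python scripts to look and compute and a shell command to move; the robot and the scene stay as the last step left them, time stands still between calls to the robot, and variables do not carry over. Pictures are saved under pics/ and viewed, at most 10 in all, crops included, and the job is handed in when it is done.

```bash
ls; mkdir -p pics
python3 - <<'E'
from workcell import *
import cv2
print(state())
for n in("top","scene"):
    d=get_image(n);cv2.imwrite(f"pics/{n}0.png",d["image"]);print(d["mtx"],d["world_from_camera"], [k for k in d])
E
```

```text
pics
{'time': 0.0, 'joint_positions': array([-1.13460548,  0.33287256, -0.06471854,  1.4609354 ,  0.02162475,
        1.34991254, -0.08848399]), 'dq': array([ 1.47762992e-03,  6.81212042e-05,  9.60870376e-04, -3.01343054e-04,
        1.03354269e-03,  9.88516101e-05,  2.65972277e-04]), 'effort': array([-6.92436060e-04, -6.23263621e+01,  2.39085773e-02, -3.89898169e+01,
       -6.14934135e-02,  3.97910632e-02,  1.29308578e-04]), 'eef_pos': array([0.27662081, 0.56001682, 0.2217564 ]), 'ee_rot': array([-7.14216288e-01, -3.05908040e+00,  2.21566966e-03]), 'contact_force': array([ 0.37609338, -0.17263861, -0.45138249]), 'wrist_torque': array([ 0.00156898, -0.02023156,  0.03877286]), 'grip_force': 0.0, 'finger_gap': 0.9982727531158317}
[[556.5815368    0.         314.8149581 ]
 [  0.         556.5815368  244.18258901]
 [  0.           0.           1.        ]] [[-0.01803817  0.98451728 -0.17435694  0.1879499 ]
 [-0.99967289 -0.02092115 -0.01471102 -0.03493734]
 [-0.01813101  0.17403454  0.98457262  1.64489543]
 [ 0.          0.          0.          1.        ]] ['image', 'mtx', 'world_from_camera']
[[439.96717254   0.         311.34205811]
 [  0.         439.96717254 239.54791628]
 [  0.           0.           1.        ]] [[ 3.65554080e-01 -6.53049868e-01  6.63246625e-01  1.38477198e+00]
 [ 9.30790088e-01  2.56349558e-01 -2.60604521e-01 -4.00471624e-01]
 [ 1.64768908e-04  7.12608430e-01  7.01561970e-01  1.02866653e+00]
 [ 0.00000000e+00  0.00000000e+00  0.00000000e+00  1.00000000e+00]] ['image', 'mtx', 'world_from_camera']
```

View pics/top0.png

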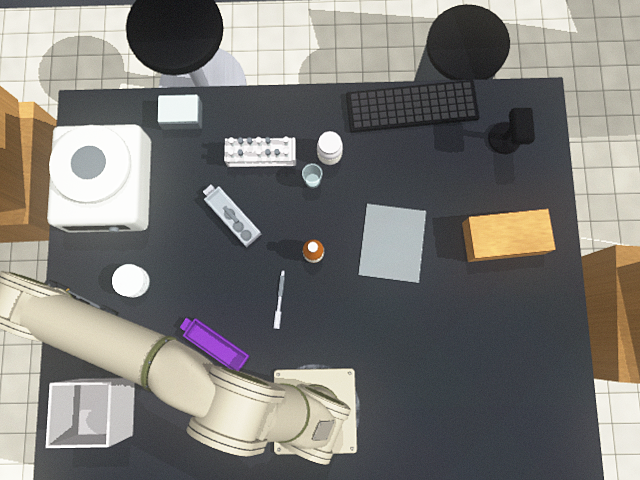

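View pics/scene0.png

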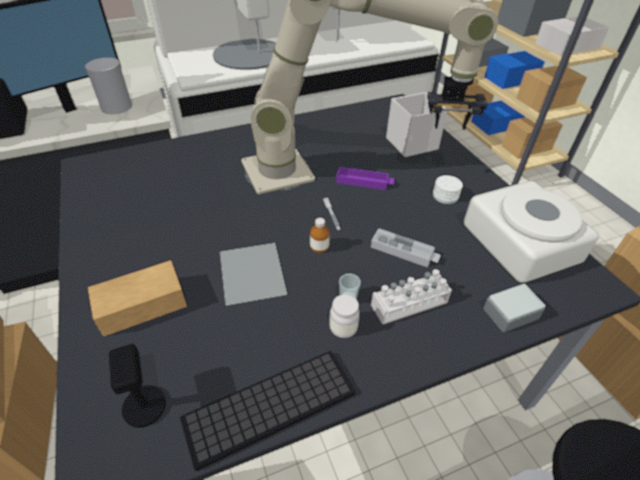

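The top view shows the steel box from about (207,190) (tab end) to (258,240) with caps at the lower right end; mat corners are about (367,204), (427,210), (419,283), (359,275). The bottle is at (313,250), beaker at (312,176), rack at (260,152) and the purple decoy at (214,343).

```bash
cat > h.py <<'E'
import numpy as np,cv2
from workcell import *
from scipy.spatial.transform import Rotation as R
def proj(d,uv,z):
    uv=np.atleast_2d(np.array(uv,float));K=d["mtx"];T=d["world_from_camera"]
    r=np.c_[(uv[:,0]-K[0,2])/K[0,0],-(uv[:,1]-K[1,2])/K[1,1],-np.ones(len(uv))]@T[:3,:3].T
    return T[:3,3]+r*((z-T[2,3])/r[:,2])[:,None]
def wproj(d,uv,z):   # equidistant fisheye
    uv=np.atleast_2d(np.array(uv,float));K=d["mtx"];T=d["world_from_camera"]
    a=(uv-K[:2,2])/K[0,0];t=np.linalg.norm(a,axis=1)+1e-12
    s=np.sin(t)/t
    r=np.c_[a[:,0]*s,-a[:,1]*s,-np.cos(t)]@T[:3,:3].T
    return T[:3,3]+r*((z-T[2,3])/r[:,2])[:,None]
def go(p,Rt):  # needed offset (cm, tool axes) and turn (deg)
    s=state();R0=R.from_rotvec(s["ee_rot"])
    print("off cm",np.round(R0.inv().apply(np.array(p)-s["eef_pos"])*100,2),"turn",np.round(np.degrees((R0.inv()*Rt).as_rotvec()),1))
def down(yaw): # tool z down, tool y horizontal perpendicular to direction yaw (x along yaw)
    x=np.array([np.cos(yaw),np.sin(yaw),0]);z=np.array([0,0,-1.]);return R.from_matrix(np.c_[x,np.cross(z,x),z])
E
python3 - <<'E'
from h import *
d=get_image("top");im=d["image"]
print("mat",proj(d,[(367,204),(427,210),(419,283),(359,275)],.004).round(3).tolist())
print("objs",proj(d,[(313,243)],.11).round(3),proj(d,[(312,172)],.07).round(3))
print("box",proj(d,[(203,190),(213,184),(260,239),(247,246)],.03).round(3))
c=im[165:265,175:300];cv2.imwrite("pics/c.png",cv2.resize(c,None,fx=6,fy=6,interpolation=cv2.INTER_CUBIC))
print(R.from_rotvec(state()["ee_rot"]).as_matrix().round(3))
E
```

```text
mat [[0.599, -0.171, 0.004], [0.576, -0.351, 0.004], [0.356, -0.315, 0.004], [0.383, -0.14, 0.004]]
objs [[ 0.463 -0.007  0.11 ]] [[ 0.683 -0.007  0.07 ]]
box [[0.647 0.323 0.03 ]
 [0.665 0.293 0.03 ]
 [0.493 0.151 0.03 ]
 [0.473 0.189 0.03 ]]
[[-0.897  0.443 -0.   ]
 [ 0.443  0.897 -0.001]
 [-0.    -0.001 -1.   ]]
```

View pics/c.png

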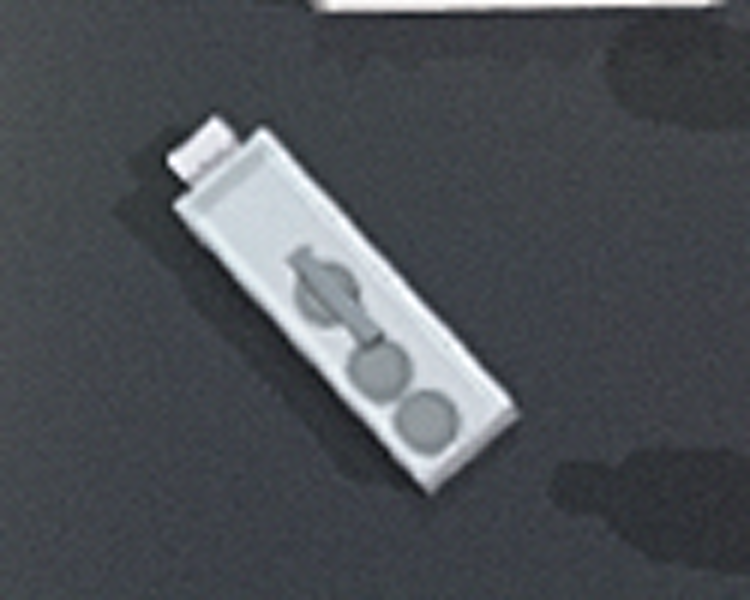

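The crop shows the lid on, with the handle bar over the third cap and rim corners at crop (262,128), (178,205), (515,405), (425,483). The tab is at the upper left.

Run:
```python
from h import *
d=get_image("top")
c=np.array([(262,128),(178,205),(425,483),(515,405)])/6+[175,165]
p=proj(d,c,.032);print(p.round(4));C=p.mean(0);v=p[:2].mean(0)-p[2:].mean(0);yaw=np.arctan2(v[1],v[0])
print(C,np.degrees(yaw),np.linalg.norm(v),np.linalg.norm(p[0]-p[1]))
go([C[0],C[1],.2],down(yaw))
```

```text
[[0.6564 0.2752 0.032 ]
 [0.6176 0.3168 0.032 ]
 [0.474  0.1926 0.032 ]
 [0.5121 0.1483 0.032 ]]
[0.56500265 0.23322072 0.032     ] 41.08456803825393 0.19101482534364037 0.05691458684472689
off cm [-40.33 -16.54   2.22] turn [ -0.    0.  112.6]
```

```bash
python3 -m pendant '{"offset":[[-40.3,-16.5,2.2],[-40.3,-16.5,2.2],[-40.3,-16.5,2.2],[-40.3,-16.5,2.2],[-40.3,-16.5,2.2],[-40.3,-16.5,2.2],[-40.3,-16.5,2.2],[-40.3,-16.5,2.2],[-40.3,-16.5,2.2],[-40.3,-16.5,2.2],[-40.3,-16.5,2.2],[-40.3,-16.5,2.2],[-40.3,-16.5,2.2],[-40.3,-16.5,2.2],[-40.3,-16.5,2.2],[-40.3,-16.5,2.2],[-40.3,-16.5,2.2],[-40.3,-16.5,2.2],[-40.3,-16.5,2.2],[-40.3,-16.5,2.2]],"turn":[[0,0,112.6],[0,0,112.6],[0,0,112.6],[0,0,112.6],[0,0,112.6],[0,0,112.6],[0,0,112.6],[0,0,112.6],[0,0,112.6],[0,0,112.6],[0,0,112.6],[0,0,112.6],[0,0,112.6],[0,0,112.6],[0,0,112.6],[0,0,112.6],[0,0,112.6],[0,0,112.6],[0,0,112.6],[0,0,112.6]],"hand":[8.7,8.7,8.7,8.7,8.7,8.7,8.7,8.7,8.7,8.7,8.7,8.7,8.7,8.7,8.7,8.7,8.7,8.7,8.7,8.7]}' 45
python3 - <<'E'
from h import *
print(state()["joint_positions"])
d=get_image("wrist");cv2.imwrite("pics/w1.png",d["image"]);print(d["mtx"],d["world_from_camera"])
E
```

```text
time: 1.87
eef_pos: [0.565, 0.234, 0.2005]
ee_rot: [-2.94, -1.107, 0.0]
contact_force: [-0.6, -0.5, -0.9]
finger_gap: 1.001
grip_force: 0.0
[-0.80283147  0.32540904  0.42129409  1.55145371 -0.13641338  1.29399857
 -1.21468368]
[[371.64829954   0.         317.97329494]
 [  0.         371.64829954 242.09243442]
 [  0.           0.           1.        ]] [[ 6.58882803e-01  7.17287045e-01  2.26655568e-01  6.27051895e-01]
 [-7.52245596e-01  6.28212540e-01  1.98684593e-01  2.87567686e-01]
 [ 1.26014624e-04 -3.01410515e-01  9.53494460e-01  3.61907735e-01]
 [ 0.00000000e+00  0.00000000e+00  0.00000000e+00  1.00000000e+00]]
```

View pics/w1.png

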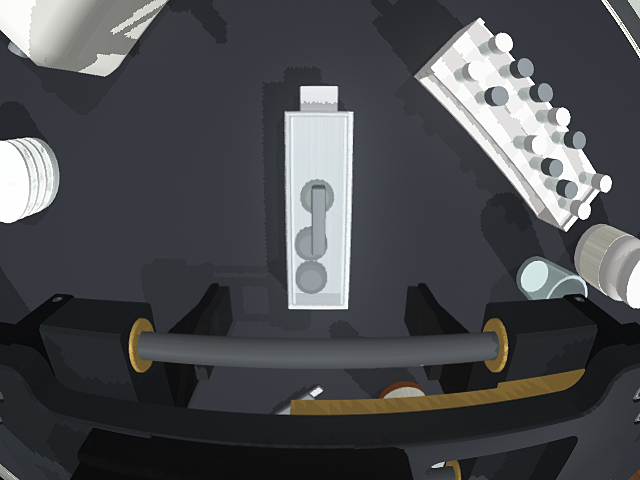

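The wrist view shows the box squarely aligned, with rim corners at (285,113), (354,113), (289,308), (349,309) and the tab at (319,97). Three caps lie at (317,196), (311,243), (311,277).

Run:
```python
from h import *
d=get_image("wrist")
p=wproj(d,[(285,112),(354,112),(349,309),(289,308)],.032);print(p.round(4));C=p.mean(0);v=p[:2].mean(0)-p[2:].mean(0);yaw=np.arctan2(v[1],v[0])
print(C,np.degrees(yaw),np.linalg.norm(v),np.linalg.norm(p[0]-p[1]),np.linalg.norm(p[2]-p[3]))
print("handle",wproj(d,[(319,185),(319,254)],.056).round(4))
g=.022-.019
go([C[0],C[1],g],down(yaw))
```

```text
[[0.6193 0.3189 0.032 ]
 [0.659  0.2736 0.032 ]
 [0.5162 0.1492 0.032 ]
 [0.4776 0.1951 0.032 ]]
[0.56803419 0.23418041 0.032     ] 41.09411274855831 0.1887775241357584 0.06023535449904432 0.06003670773594924
handle [[0.5923 0.2559 0.056 ]
 [0.5467 0.216  0.056 ]]
off cm [ 0.24  0.18 19.76] turn [-0.  -0.   0.1]
```

```bash
python3 -m pendant '{"offset":[[0.3,0.1,4],[0.3,0.1,8],[0.3,0.1,12],[0.3,0.1,15],[0.3,0.1,17],[0.3,0.1,18.5],[0.3,0.1,19.3],[0.3,0.1,19.6],[0.3,0.1,19.6],[0.3,0.1,19.6],[0.3,0.1,19.6],[0.3,0.1,19.6],[0.3,0.1,19.6],[0.3,0.1,19.6],[0.3,0.1,19.6],[0.3,0.1,19.6],[0.3,0.1,19.6],[0.3,0.1,19.6]],"turn":[[0,0,0],[0,0,0],[0,0,0],[0,0,0],[0,0,0],[0,0,0],[0,0,0],[0,0,0],[0,0,0],[0,0,0],[0,0,0],[0,0,0],[0,0,0],[0,0,0],[0,0,0],[0,0,0],[0,0,0],[0,0,0]],"hand":[8.7,8.7,8.7,8.7,8.7,8.7,8.7,8.7,8.7,7,6.5,6.2,6,5.8,5.5,5.5,5.5,5.5]}' 45
```

```text
time: 3.47
eef_pos: [0.568, 0.2355, 0.0049]
ee_rot: [-2.941, -1.103, -0.001]
contact_force: [-2.6, 0.7, 6.0]
finger_gap: 0.684
grip_force: 45.0
```

```bash
python3 -m pendant '{"offset":[[0,0,-0.3],[0,0,-1],[0,0,-2.5],[0,0,-4.5],[0,0,-6.5],[0,0,-8.5],[0,0,-10.5],[0,0,-11.5],[0,0,-12],[0,0,-12]],"turn":[[0,0,0],[0,0,0],[0,0,0],[0,0,0],[0,0,0],[0,0,0],[0,0,0],[0,0,0],[0,0,0],[0,0,0]],"hand":[5.5,5.5,5.5,5.5,5.5,5.5,5.5,5.5,5.5,5.5]}' 50
python3 -m pendant '{"offset":[[0,0,0],[0,0,0],[0,0,0],[0,0,0],[0,0,0],[0,0,0],[0,0,0],[0,0,0],[0,0,0],[0,0,0],[0,0,0],[0,0,0],[0,0,0],[0,0,0],[0,0,0],[0,0,0]],"turn":[[0,-2,0],[0,-5,0],[0,-8,0],[0,-11,0],[0,-14,0],[0,-17,0],[0,-20,0],[0,-22,0],[0,-24,0],[0,-25,0],[0,-26,0],[0,-26,0],[0,-26,0],[0,-26,0],[0,-26,0],[0,-26,0]],"hand":[5.5,5.5,5.5,5.5,5.5,5.5,5.5,5.5,5.5,5.5,5.5,5.5,5.5,5.5,5.5,5.5]}'
python3 - <<'E'
from h import *
s=state();print(s["joint_positions"],R.from_rotvec(s["ee_rot"]).as_matrix().round(3))
d=get_image("wrist");cv2.imwrite("pics/w2.png",d["image"])
E
```

```text
time: 4.3
eef_pos: [0.5682, 0.2352, 0.1251]
ee_rot: [-2.941, -1.103, -0.002]
contact_force: [1.0, -0.2, -4.2]
finger_gap: 0.683
grip_force: 50.0
time: 5.63
eef_pos: [0.568, 0.2351, 0.125]
ee_rot: [2.731, 1.024, -0.629]
contact_force: [0.1, 0.4, -4.3]
finger_gap: 0.689
grip_force: 50.0
[-0.75860982  0.75088915  0.413447    1.19036923 -0.13594909  1.68259535
 -1.22520361] [[ 0.678  0.657 -0.33 ]
 [ 0.591 -0.754 -0.288]
 [-0.437 -0.    -0.899]]
```

View pics/w2.png

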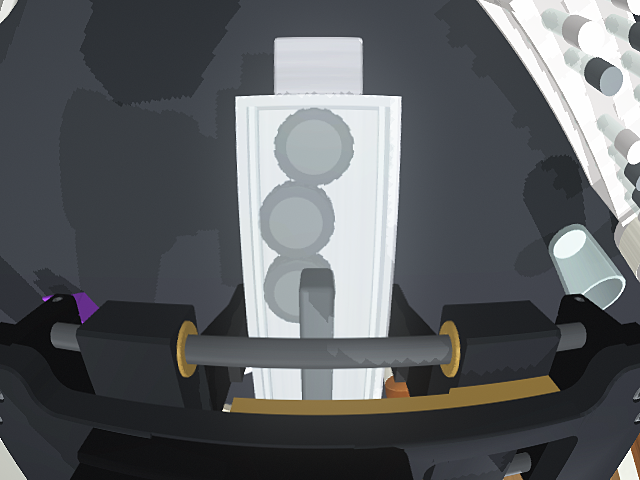

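The caps are in a row against the tab-end wall at (314,147), (297,221), (302,289), and the lid is on. I'll hold a little more, then level and lower.

```bash
python3 -m pendant '{"offset":[[0,0,0],[0,0,0],[0,0,0],[0,0,0],[0,0,0],[0,0,0],[0,0,0],[0,0,0],[0,0,0],[0,0,0],[0,0,0],[0,0,0],[0,0,0],[0,0,0],[0,0,0],[0,0,0],[0,0,0],[0,0,0],[0,0,0],[0,0,0]],"turn":[[0,-2,0],[0,-3,0],[0,-3,0],[0,-3,0],[0,-3,0],[0,-3,0],[0,-2,0],[0,1,0],[0,4,0],[0,7,0],[0,10,0],[0,13,0],[0,16,0],[0,19,0],[0,22,0],[0,24,0],[0,25,0],[0,26,0],[0,26,0],[0,26,0]],"hand":[5.5,5.5,5.5,5.5,5.5,5.5,5.5,5.5,5.5,5.5,5.5,5.5,5.5,5.5,5.5,5.5,5.5,5.5,5.5,5.5]}'
python3 - <<'E'
from h import *
d=get_image("wrist");cv2.imwrite("pics/w3.png",d["image"])
go([.568,.2355,.0049],down(np.radians(41.1)))
E
```

```text
time: 7.35
eef_pos: [0.5678, 0.2353, 0.1246]
ee_rot: [-2.941, -1.103, 0.001]
contact_force: [0.1, 0.4, -5.1]
finger_gap: 0.687
grip_force: 50.0
off cm [ 0.02 -0.   11.96] turn [-0.  0.  0.]
```

View pics/w3.png

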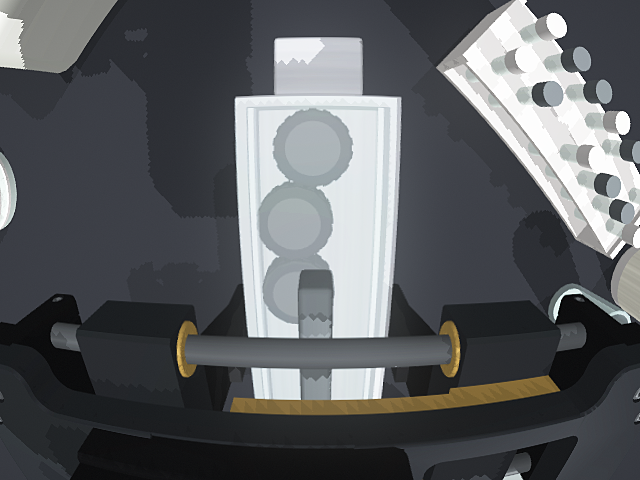

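Level again with the caps still at the tab end ((313,148), (296,221), (299,289)); the box did not shift in the grip. Lowering.

```bash
python3 -m pendant '{"offset":[[0,0,1],[0,0,2.5],[0,0,4.5],[0,0,6.5],[0,0,8.2],[0,0,9.6],[0,0,10.5],[0,0,11],[0,0,11.3],[0,0,11.6],[0,0,11.8],[0,0,11.9],[0,0,12],[0,0,12]],"turn":[[0,0,0],[0,0,0],[0,0,0],[0,0,0],[0,0,0],[0,0,0],[0,0,0],[0,0,0],[0,0,0],[0,0,0],[0,0,0],[0,0,0],[0,0,0],[0,0,0]],"hand":[5.5,5.5,5.5,5.5,5.5,5.5,5.5,5.5,5.5,5.5,5.5,5.5,5.5,5.5]}'
```

```text
time: 8.57
eef_pos: [0.5683, 0.2354, 0.005]
ee_rot: [-2.941, -1.103, -0.001]
contact_force: [0.3, -0.1, -4.6]
finger_gap: 0.684
grip_force: 50.0
```

```bash
python3 -m pendant '{"offset":[[0,0,0.1],[0,0,0.15],[0,0,0.15]],"turn":[[0,0,0],[0,0,0],[0,0,0]],"hand":[5.5,5.5,5.5]}'
```

```text
time: 8.82
eef_pos: [0.5684, 0.2354, 0.0049]
ee_rot: [-2.941, -1.103, -0.001]
contact_force: [-6.1, -3.2, 12.3]
finger_gap: 0.689
grip_force: 50.0
```

```bash
python3 -m pendant '{"offset":[[0,0,-0.1],[0,0,-0.1],[0,0,-0.1],[0,0,-0.1],[0,0,-0.1],[0,0,-0.1],[0,0,-0.1],[0,0,-2],[0,0,-5],[0,0,-9],[0,0,-13],[0,0,-17],[0,0,-19],[0,0,-19]],"turn":[[0,0,0],[0,0,0],[0,0,0],[0,0,0],[0,0,0],[0,0,0],[0,0,0],[0,0,0],[0,0,0],[0,0,0],[0,0,0],[0,0,0],[0,0,0],[0,0,0]],"hand":[5.8,6,6.3,7,8.7,8.7,8.7,8.7,8.7,8.7,8.7,8.7,8.7,8.7]}'
python3 - <<'E'
from h import *
d=get_image("wrist");cv2.imwrite("pics/w4.png",d["image"])
E
```

```text
time: 9.98
eef_pos: [0.5704, 0.236, 0.1989]
ee_rot: [-2.94, -1.102, -0.014]
contact_force: [-0.0, 1.3, 0.0]
finger_gap: 1.001
grip_force: 0.0
```

View pics/w4.png

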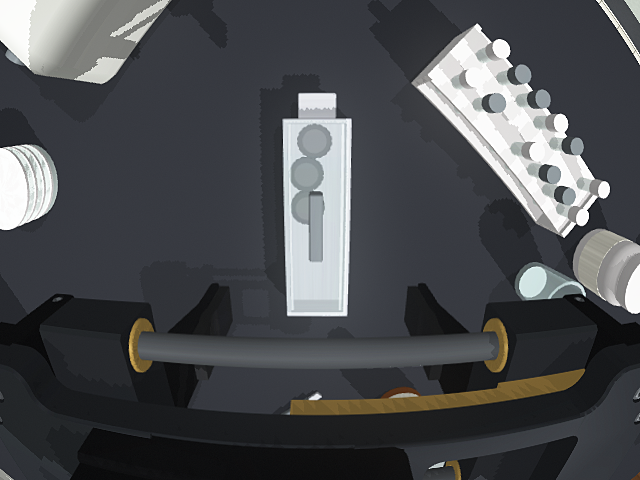

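The box stands flat, lid on, caps at (314,141), (307,173), (307,207) at the tab end; handle bar from (316,192) to (316,262).

Run:
```python
from h import *
d=get_image("wrist")
p=wproj(d,[(316,192),(316,262)],.056);C=p.mean(0);v=p[0]-p[1];yaw=np.arctan2(v[1],v[0])
q=wproj(d,[(283,119),(351,119),(348,316),(288,316)],.032);w=q[:2].mean(0)-q[2:].mean(0);yb=np.arctan2(w[1],w[0])
print(C,np.degrees(yaw),np.linalg.norm(v),q.mean(0),np.degrees(yb))
b=(wproj(d,[(314,141),(307,173),(305,207)],.019)-q.mean(0))[:,:2]
print("caps x",b@[np.cos(yb),np.sin(yb)])
go([C[0],C[1],.0385],down(yb))
s=state();print(s["eef_pos"],s["ee_rot"])
```

```text
[0.56865458 0.23637378 0.056     ] 40.99353574922192 0.06106166691845718 [0.56737169 0.23355717 0.032     ] 41.34135650609244
caps x [0.07413532 0.04485751 0.01304758]
off cm [ 0.07 -0.05 15.51] turn [ 0.  -0.1 -0.2]
[0.56822898 0.23541046 0.19357237] [-2.94100040e+00 -1.10310613e+00 -2.39177493e-03]
```

```bash
python3 -m pendant '{"offset":[[0.1,0,3],[0.1,0,7],[0.1,0,11],[0.1,0,13.5],[0.1,0,14.8],[0.1,0,15.3],[0.1,0,15.4],[0.1,0,15.4],[0.1,0,15.4],[0.1,0,15.4],[0.1,0,15.4],[0.1,0,15.4],[0.1,0,15.4],[0.1,0,15.4],[0.1,0,15.4],[0.1,0,15.4],[0.1,0,15.4],[0.1,0,15.4],[0.1,0,15.4],[0.1,0,15.4]],"turn":[[0,0,0],[0,0,0],[0,0,0],[0,0,0],[0,0,0],[0,0,0],[0,0,0],[0,0,0],[0,0,0],[0,0,0],[0,0,0],[0,0,0],[0,0,0],[0,0,0],[0,0,0],[0,0,0],[0,0,0],[0,0,0],[0,0,0],[0,0,0]],"hand":[4,3.5,3,3,3,3,3,2.6,2.3,2,1.8,1.6,1.4,1.3,1.2,1,0.8,0.8,0.8,0.8]}' 25
```

```text
time: 11.75
eef_pos: [0.5687, 0.2359, 0.0391]
ee_rot: [-2.941, -1.103, -0.0]
contact_force: [-0.3, 0.0, 0.9]
finger_gap: 0.133
grip_force: 25.0
```

```bash
python3 -m pendant '{"offset":[[0,0,-0.2],[0,0,-0.5],[0,0,-0.9],[0,0,-1.4],[0,0,-2],[0,0,-3],[0,0,-5],[0,0,-8],[0,0,-11],[0,0,-14],[0,0,-16],[0,0,-17],[0,0,-17]],"turn":[[0,0,0],[0,0,0],[0,0,0],[0,0,0],[0,0,0],[0,0,0],[0,0,0],[0,0,0],[0,0,0],[0,0,0],[0,0,0],[0,0,0],[0,0,0]],"hand":[0.8,0.8,0.8,0.8,0.8,0.8,0.8,0.8,0.8,0.8,0.8,0.8,0.8]}'
python3 - <<'E'
from h import *
d=get_image("top");cv2.imwrite("pics/t2.png",d["image"][120:320,160:460].repeat(2,0).repeat(2,1))
m=proj(d,[(367,204),(427,210),(419,283),(359,275)],.004).mean(0);print(m)
print(state()["finger_gap"],state()["contact_force"])
for y in (-7,20,41):
  print(y);go([m[0],m[1],.21],down(np.radians(y)))
E
```

```text
time: 12.83
eef_pos: [0.5698, 0.2362, 0.212]
ee_rot: [-2.941, -1.103, -0.007]
contact_force: [0.0, -0.6, -1.6]
finger_gap: 0.131
grip_force: 25.0
[ 0.47841301 -0.24406946  0.004     ]
0.1391521578224728 [-0.31993863  0.26128896 -1.72811993]
-7
off cm [-38.39  30.21  -0.08] turn [-0.  -0.1 48.1]
20
off cm [-38.39  30.21  -0.08] turn [-0.  -0.1 21.1]
41
off cm [-38.39  30.21  -0.08] turn [ 0.  -0.1  0.1]
```

View pics/t2.png

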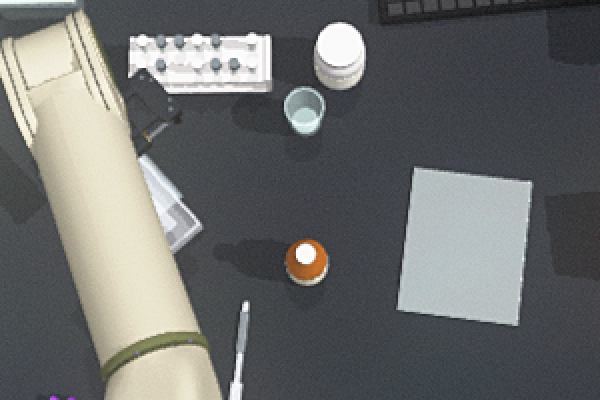

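The lid is in the gripper above the box. The mat (crop corners (413,169), (531,182), (517,324), (399,310)) is clear.

```bash
python3 -m pendant '{"offset":[[-0.8,0.6,0],[-2.3,1.8,0],[-4.6,3.6,0],[-7.3,5.7,0],[-10,7.9,0],[-12.7,10,0],[-15.4,12.1,0],[-18.1,14.2,0],[-20.8,16.4,0],[-23.5,18.5,0],[-26.2,20.6,0],[-28.9,22.7,0],[-31.6,24.9,0],[-33.8,26.6,0],[-35.8,28.2,0],[-37.2,29.3,0],[-38,29.9,0],[-38.4,30.2,0],[-38.4,30.2,0],[-38.4,30.2,0]],"turn":[[0,0,1],[0,0,3],[0,0,6],[0,0,9],[0,0,12.5],[0,0,16],[0,0,19],[0,0,22.5],[0,0,26],[0,0,29],[0,0,32.5],[0,0,36],[0,0,39.5],[0,0,42],[0,0,44.5],[0,0,46.5],[0,0,47.5],[0,0,48],[0,0,48],[0,0,48]],"hand":[0.8,0.8,0.8,0.8,0.8,0.8,0.8,0.8,0.8,0.8,0.8,0.8,0.8,0.8,0.8,0.8,0.8,0.8,0.8,0.8]}'
python3 -c "
from h import *
s=state();print(R.from_rotvec(s['ee_rot']).as_matrix().round(3));go([.4784,-.244,.0175],down(np.radians(-7)))"
```

```text
time: 14.55
eef_pos: [0.478, -0.2431, 0.2084]
ee_rot: [-3.135, 0.186, 0.002]
contact_force: [-0.4, 0.8, -0.8]
finger_gap: 0.135
grip_force: 25.0
[[ 0.993 -0.118 -0.001]
 [-0.118 -0.993  0.001]
 [-0.001 -0.001 -1.   ]]
off cm [ 0.07  0.09 19.09] turn [-0.   0.1  0.2]
```

```bash
python3 -m pendant '{"offset":[[0,0,1],[0,0,3],[0,0,6],[0,0,9],[0,0,12],[0,0,14.5],[0,0,16.5],[0,0,17.8],[0,0,18.4],[0,0,18.7],[0,0,18.9],[0,0,19],[0,0,19]],"turn":[[0,0,0],[0,0,0],[0,0,0],[0,0,0],[0,0,0],[0,0,0],[0,0,0],[0,0,0],[0,0,0],[0,0,0],[0,0,0],[0,0,0],[0,0,0]],"hand":[0.8,0.8,0.8,0.8,0.8,0.8,0.8,0.8,0.8,0.8,0.8,0.8,0.8]}'
```

```text
time: 15.63
eef_pos: [0.4786, -0.2443, 0.0197]
ee_rot: [3.136, -0.188, 0.002]
contact_force: [0.1, -0.8, -0.1]
finger_gap: 0.14
grip_force: 25.0
```

```bash
python3 -m pendant '{"offset":[[0,0,0],[0,0,0.1],[0,0,0.1],[0,0,0.1]],"turn":[[0,0,0],[0,0,0],[0,0,0],[0,0,0]],"hand":[0.8,0.8,0.8,0.8]}'
```

```text
time: 15.97
eef_pos: [0.4781, -0.2442, 0.0182]
ee_rot: [-3.136, 0.189, -0.001]
contact_force: [0.8, 0.8, -0.6]
finger_gap: 0.134
grip_force: 25.0
```

```bash
python3 -m pendant '{"offset":[[0,0,0.1],[0,0,0.15],[0,0,0.15],[0,0,0.15]],"turn":[[0,0,0],[0,0,0],[0,0,0],[0,0,0]],"hand":[0.8,0.8,0.8,0.8]}'
```

```text
time: 16.3
eef_pos: [0.4781, -0.2442, 0.017]
ee_rot: [-3.135, 0.189, -0.001]
contact_force: [-1.8, 1.6, 7.7]
finger_gap: 0.135
grip_force: 25.0
```

Contact with the mat; release and retreat.

```bash
python3 -m pendant '{"offset":[[0,0,-0.05],[0,0,-0.05],[0,0,-0.05],[0,0,-0.05],[0,0,-0.05],[0,0,-0.05],[0,0,-1],[0,0,-3],[0,0,-6],[0,0,-10],[0,0,-14],[0,0,-18],[0,0,-20],[0,0,-20],[0,0,-20],[0,0,-20]],"turn":[[0,0,0],[0,0,0],[0,0,0],[0,0,0],[0,0,0],[0,0,0],[0,0,0],[0,0,0],[0,0,0],[0,0,0],[0,0,0],[0,0,0],[0,0,0],[0,0,0],[0,0,0],[0,0,0]],"hand":[1.3,1.6,2,2.5,3,3,3,3,3,3,3,3,3,3,3,3]}'
python3 - <<'E'
from h import *
t=get_image("top")["image"][120:320,160:460].repeat(2,0).repeat(2,1);w=cv2.resize(get_image("wrist")["image"],(200,150))
w=get_image("wrist")["image"];w=cv2.resize(w,(267,200))
o=np.zeros((600,600,3),np.uint8);o[:400]=t;o[400:,:267]=w;cv2.imwrite("pics/f.png",o)
E
```

```text
time: 17.63
eef_pos: [0.4776, -0.244, 0.216]
ee_rot: [-3.135, 0.189, 0.001]
contact_force: [0.2, -0.6, 0.1]
finger_gap: 0.344
grip_force: 0.0
```

View pics/f.png

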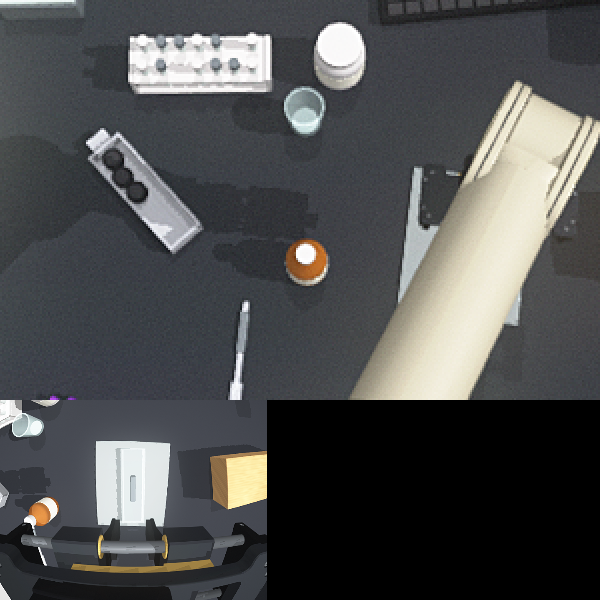

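The box is open and flat with the caps at the tab end (crop (113,159), (123,177), (138,192)). The lid lies handle up in the middle of the mat.

```bash
python3 -c "
from workcell import *
print(finish_job())"
```

```text
the job is handed in; nothing more can be done
None
```

I handed the job in at about 18 s of robot time: the last pictures show the box flat with all three caps at the tab end, the lid lying handle up on the middle of the mat, and the other things in view not visibly moved; no verdict came back.

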